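# Register a wood test bar in the specimen scanner

## Robot

A 6-joint arm with a two-finger parallel gripper is mounted at the origin on the work surface. World frame = base frame: x ahead of the robot, y to its left, z up, the work surface at z = 0. Lengths are in m, angles in rad, forces in N, time in s.
With the tool pointing down it reaches from about 0.325 to 0.775 m from the base axis. Payload 5.5 kg.
Tool frame: the origin (TCP) lies between the finger pads; the fingertips stand 8 mm ahead of it and the grasp point (between the pads) lies 11 mm behind it (tcp_to_tips is the distance from the TCP to the fingertips, in m); z points along the fingers, y is the direction in which the jaws open and shut (so a half turn about z gives the same grasp; the last joint's range is limited). The gripper opens to 88 mm and grips with 3 to 60 N. Pads are 20 mm wide; open, the fingers measure 115 mm over their backs; the gripper's body (75 mm by 178 mm) begins 61 mm behind the grasp point.
Start: joints at [1.192, 0.091, 1.231, -0, 1.82, -0.057], TCP at [0.19, 0.569, 0.231] pointing down, gripper open.
Joint ranges: [-2.87, 2.87], [-0.86, 2.18], [0.17, 2.46], [-1.51, 4.65], [0.06, 2.69], [-2.65, 2.65]. Speed limits (rad/s): [2.57, 2.57, 3.01, 3.14, 3.14, 3.14].

## Interface

Orientations are given as a unit quaternion [w, x, y, z].
In Python, from bench import * gives the robot as it stands. Calls block until the motion is done:
- move_to(position, orientation): joint-space move of the TCP to a pose.
- move_l(position, speed=0.15, orientation=None): straight line of the TCP; orientation=None keeps the orientation; speed is the mean speed in m/s.
- movej(angles): joint-space move.
- gripper_open() and close(): open the fingers fully, or close them until they stop; the grip force is fixed at half the most.
- hold(seconds).
- inverse_kinematics(position, orientation): joint angles nearest the present ones, or None.
- state(): the state.
- get_image(name): name is "scene" or "top" or "wrist"; returns a dict with "frame" (384x512x3 uint8, blue, green, red), "depth" (384x512 float32, m along the optical axis (not along the pixel's ray), 0 where there is no reading), "camera_matrix" (3x3 intrinsics, pixels), "k1" (the pictures are not rectified: a ray, as slopes to the right and down, at radius r is drawn at 1 + k1 r^2 times it, then the intrinsics apply), "view" (4x4, takes a point from world to camera coordinates). Camera axes: x right, y up, looking along -z (the intrinsics and any distortion apply to the point x, -y, -z); pixel columns grow to the right and rows downward; lengths in m; the calibration is good to about 2 mm. A picture is of the moment at which its call begins.
A pose or a line that the arm cannot do raises IKError and nothing moves.
- job_done(): hands the job in, once; it reports no verdict.
The state is a dict: "time": time; "joint_pos": joint angles; "dq": joint speeds; "joint_torque": joint torques, N m; "ee_pos": TCP position; "ee_rot": TCP orientation; "ft_force": force on the tool from outside, world axes, zero at the start; "moment": the same for the moment, N m; "finger_gap": finger opening in m.
Only numpy, scipy, OpenCV 4.12 (cv2) and the standard library are available. Lean on these libraries where they do the work, as an engineer would, in place of code of your own. Each camera call takes 0.05 s, during which the arm holds its last target.

## Task

Pull the scanner's tray fully open by its handle, take the long wooden bar out of its dish and lay it flat on the tray. Push it up against the front rail and the end stop, so that one long edge and one end sit tight against them with no gap, let go of it, and then shut the tray fully home, gently, so that the bar stays tight in the corner. Leave the dishes, the short blocks and everything else on the bench where they are.

Things in the scene. Friction and masses are not known exactly. Their poses are not given: they have to be found in the camera images.
- tray (a joint): travel, in m, of the drawer-like tray in the front of a low white scanner fixed to the bench (300 deep, 270 wide, 112 mm high): 0 shut, 0.170 fully open (rigid limit); it slides along tray_corner's -x, towards the robot, with about 2 N friction and light damping, and stays where left. Starts 0 to 0.015.
- tray_handle (a point): middle of the tray's handle: a level round steel bar about 10 mm thick, 110 mm long along this point's y, 35 mm in front of the tray's front panel, 80 mm above the bench (32 mm below the scanner's top), on a post at each end; moves with the tray; axes as tray_corner's. The panel is 14 mm thick and reaches from 38 to 98 mm above the bench.
- tray_corner (a point): inside corner of the two stops, on the tray's floor, 48 mm above the bench; moves with the tray; x points to the scanner's back, y to its left, z up. Stops are aluminium strips 10 wide, 10 mm high: the front rail, 190 mm long, has its face at x = 0; the end stop, 50 mm long, its face at y = 0. A bar tight in the corner: centre at x 12.5, y -50, z 7.5 mm, length along y.
- bar: the long bar: planed pale pine, 100 long (its x) x 25 wide (its y) x 15 mm thick (z), about 28 g; origin at the centre of its underside. It lies flat on the floor of one dish with its underside 3 mm above the bench, its length about 20 mm to one side of the dish's middle; a short block lies beside it 30 mm away.
- bar_center (a point): the middle of the long bar; axes as the bar's.
- dish_bar: clear round dish with the long bar and one short block in it: 140 mm across, 22 mm high, wall and floor 3 mm, loose; origin at the centre of its underside.
- dish_blocks: an identical clear dish holding two short blocks and a dead black beetle; origin at the centre of its underside. The two dishes swap places between starts.
- block1: short pine block 50 x 25 x 15 mm lying in the bar's dish; origin at the centre of its underside, length along its x.
- block2: short pine block, 50 x 25 x 15 mm, in the other dish; same frame.
- block3: short pine block, 50 x 25 x 15 mm, in the other dish; same frame.
- forceps: steel forceps, 140 mm long along x, 6 mm high, lying on the bench in front of the scanner; origin at the middle of the underside.
- jar: amber jar with a black cap, 56 mm across, 75 mm high, left of the scanner; origin at the centre of its underside.
- loupe: black eye loupe, 44 mm across, 30 mm high, standing on the bench to the left; origin at the centre of its underside.
- dish_lid: small clear dish, 108 mm across and 12 mm high, empty, right of the scanner; origin at the centre of its underside.
- tray_floor (a point): middle of the part of the tray's black floor that is clear of the scanner's cover when the tray is fully open: 145 mm (x) by 195 mm (y), from the front rail back and from the end stop to the right-hand side lip (20 mm high); 48 mm above the bench, 72 mm behind and 98 mm right of tray_corner; same axes; moves with the tray.
Things that resemble listed ones, but are neither listed nor needed, are in the scene too. Leave any orange, purple or red look-alike of the bar alone.

How it is judged:
On the way, in this order (a step that is already met when the one before it is completed fails the run):
1. the tray is pulled fully open (to within 15 mm) (value of joint tray above 0.155 m), for 0.2 s.
2. the long bar is down flat on the open tray (value of joint tray above 0.12 m and z of bar_center in the frame of tray_corner between 0.005 and 0.0105 m and x of bar_center in the frame of tray_corner between 0.008 and 0.14 m and y of bar_center in the frame of tray_corner between -0.19 and -0.01 m), for 0.1 s.
3. with the tray still open, the bar sits tight against the front rail and the end stop (gaps under 2 mm, square to 0.03 rad), let go (value of joint tray above 0.12 m and contact force between the fingers and bar below 0.05 N and linear speed of bar below 0.01 m/s and x of bar_center in the frame of tray_corner between 0.0105 and 0.0145 m and y of bar_center in the frame of tray_corner between -0.052 and -0.048 m and z of bar_center in the frame of tray_corner below 0.0095 m and angle between the x axis of bar and the y axis of tray_corner, either way round below 0.03 rad), for 0.2 s.
At the end, for the whole second after the job is handed in: The tray is shut to within 4 mm, with the long bar at rest and flat on it, its long edge against the front rail and its end against the end stop: gaps under 2 mm, square to within 0.03 rad (value of joint tray below 0.004 m and linear speed of bar below 0.01 m/s and x of bar_center in the frame of tray_corner between 0.0105 and 0.0145 m and y of bar_center in the frame of tray_corner between -0.052 and -0.048 m and z of bar_center in the frame of tray_corner below 0.0095 m and angle between the x axis of bar and the y axis of tray_corner, either way round below 0.03 rad); the robot touches nothing.
It fails at once if the tray is slammed (moves shut faster than 0.35 m/s) (velocity of joint tray below -0.35 m/s).
It fails at once if a dish, a short block or another thing on the bench is moved by more than 30 mm (distance of any of dish_bar, dish_blocks, block1, block2, block3, forceps, jar, loupe, dish_lid from where it was at the start of the episode above 0.03 m).
It also fails if it takes over 72 s, if anything falls off the work surface, if the arm or the gripper's body presses on something with over 40 N, if the wrist force passes 120 N, or if a joint passes its speed limit or range.

## Working session

There is one attempt and no reset: what is moved stays moved. The work goes in short steps, each a Python script; the robot and the scene stay as the last script left them, time stands still between calls to the robot, and variables do not carry over. Pictures are saved under pics/ and viewed, and the job is handed in when it is done.

```bash
ls; mkdir -p pics; python3 - <<'E'
from bench import *
import cv2,numpy as np
s=state(); print(s)
for n in ["scene","top","wrist"]:
    g=get_image(n); cv2.imwrite(f"pics/{n}0.png",g["frame"]); print(n,g["camera_matrix"].tolist(),g["k1"],np.round(g["view"],4).tolist())
    np.savez(f"{n}0.npz",**{k:np.array(v) for k,v in g.items()})
E
```

```text
pics
{'time': 0.0, 'joint_pos': array([ 1.19229774e+00,  9.18544727e-02,  1.23185593e+00, -1.28143271e-05,
        1.81978460e+00, -5.66962937e-02]), 'dq': array([ 0.00061571, -0.00105947, -0.00037822,  0.00015523, -0.00109175,
       -0.00016996]), 'joint_torque': array([-3.59020487e-04, -4.46467173e+01, -4.06432378e+01,  6.97296672e-02,
        2.97121808e-02, -1.46343255e-04]), 'ee_pos': array([0.1896696 , 0.56894721, 0.2295264 ]), 'ee_rot': array([-1.99278577e-04,  1.60209256e-01,  9.87082615e-01, -9.30083469e-04]), 'ft_force': array([-0.91529613, -0.24415   , -0.57177387]), 'moment': array([-0.00435815, -0.01848827,  0.00552046]), 'finger_gap': 0.0875975047872638}
scene [[468.69557108588936, 0.0, 253.2067858894849], [0.0, 468.69557108588936, 189.2453395495231], [0.0, 0.0, 1.0]] -0.06068419495290162 [[0.3442, 0.9387, 0.0188, -0.1777], [-0.5525, 0.1863, 0.8124, 0.2304], [0.7591, -0.2901, 0.5828, -1.6106], [0.0, 0.0, 0.0, 1.0]]
top [[373.6064103071017, 0.0, 254.05748774015393], [0.0, 373.6064103071017, 183.39416234714102], [0.0, 0.0, 1.0]] -0.061481591402597756 [[0.0114, -0.9998, -0.0135, 0.0012], [0.9945, 0.01, 0.1041, -0.5075], [-0.1039, -0.0146, 0.9945, -0.9897], [0.0, 0.0, 0.0, 1.0]]
wrist [[331.34453907764384, 0.0, 257.8939488481959], [0.0, 331.34453907764384, 187.87306226084584], [0.0, 0.0, 1.0]] 0.030926981494620857 [[0.3166, 0.9485, -0.0019, -0.5995], [-0.9205, 0.3068, -0.2421, 0.0293], [-0.229, 0.0784, 0.9703, -0.3896], [0.0, 0.0, 0.0, 1.0]]
```

View pics/top0.png

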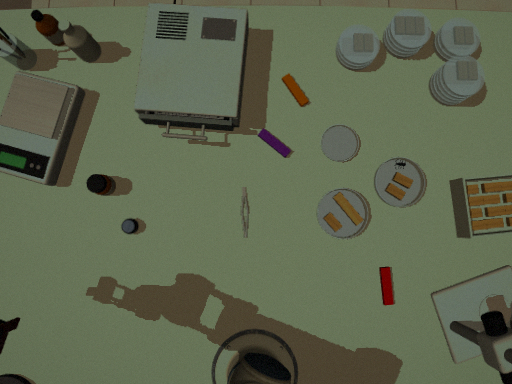

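View pics/scene0.png

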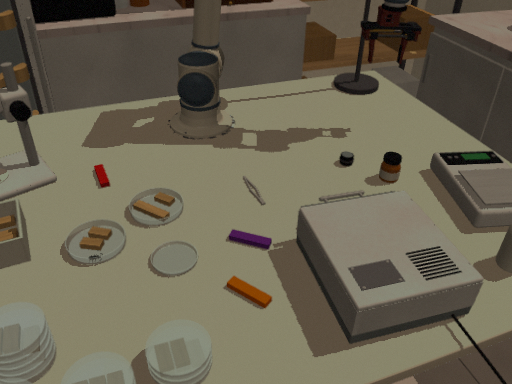

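View pics/wrist0.png

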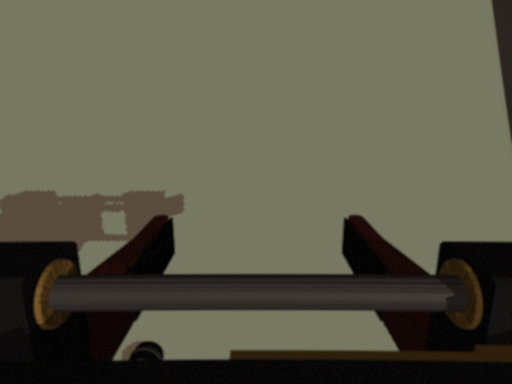

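```bash
cat > h.py <<'E'
import numpy as np,cv2
def proj(g,P):
    P=np.atleast_2d(np.asarray(P,float)); V=np.array(g["view"]);K=np.array(g["camera_matrix"]);k=float(g["k1"])
    c=P@V[:3,:3].T+V[:3,3]; s=np.c_[c[:,0],-c[:,1]]/(-c[:,2:3])
    s=s*(1+k*(s**2).sum(1,keepdims=True))
    return s*[K[0,0],K[1,1]]+K[:2,2]
def slopes(g,uv):
    K=np.array(g["camera_matrix"]);k=float(g["k1"]); d=(np.atleast_2d(np.asarray(uv,float))-K[:2,2])/[K[0,0],K[1,1]]
    s=d.copy()
    for _ in range(30): s=d/(1+k*(s**2).sum(1,keepdims=True))
    return s
def onz(g,uv,z):
    s=slopes(g,uv);V=np.array(g["view"]);R=V[:3,:3];o=-R.T@V[:3,3]
    d=np.c_[s[:,0],-s[:,1],-np.ones(len(s))]@R
    return o+d*((z-o[2])/d[:,2])[:,None]
def depthpts(g,uv):
    uv=np.atleast_2d(uv).astype(int);s=slopes(g,uv);D=np.array(g["depth"])[uv[:,1],uv[:,0]]
    V=np.array(g["view"]);c=np.c_[s[:,0]*D,-s[:,1]*D,-D]
    return (c-V[:3,3])@V[:3,:3]
def rect(g,mask,z):
    n,l,st,ce=cv2.connectedComponentsWithStats(mask.astype(np.uint8))
    out=[]
    for i in range(1,n):
        if st[i,4]<40: continue
        v,u=np.nonzero(l==i); p=onz(g,np.c_[u,v],z)[:,:2]
        (c,wh,a)=cv2.minAreaRect((p*1000).astype(np.float32))
        out.append((st[i].tolist(),np.round(c,1),np.round(wh,1),round(a,1)))
    return out
E
python3 - <<'E'
from h import *
g=dict(np.load("top0.npz"))
f=g["frame"]
hsv=cv2.cvtColor(f,cv2.COLOR_BGR2HSV)
a=cv2.resize(f[170:250,300:440],None,fx=5,fy=5,interpolation=cv2.INTER_CUBIC)
cv2.imwrite("pics/bars.png",a)
b=cv2.resize(f[90:160,120:270],None,fx=5,fy=5,interpolation=cv2.INTER_CUBIC)
cv2.imwrite("pics/front.png",b)
print([hsv[v,u].tolist() for u,v in[(348,209),(332,222),(402,181)]], f[209,348],f[200,330])
for uv in [(165,132),(205,136),(185,134),(140,119),(238,124),(190,60),(250,200),(348,209)]:
    print(uv,depthpts(g,[uv]).round(4))
E
```

```text
[[21, 172, 107], [17, 179, 100], [16, 189, 96]] [ 35  86 107] [ 94 103  96]
(165, 132) [[6.551e-01 2.629e-01 3.000e-04]]
(205, 136) [[0.625  0.1356 0.0819]]
(185, 134) [[0.6488 0.2045 0.0037]]
(140, 119) [[0.6692 0.3088 0.0857]]
(238, 124) [[0.6692 0.0523 0.0392]]
(190, 60) [[0.8213 0.1766 0.1102]]
(250, 200) [[ 0.4638  0.0178 -0.0007]]
(348, 209) [[ 0.4406 -0.2491  0.0223]]
```

View pics/bars.png

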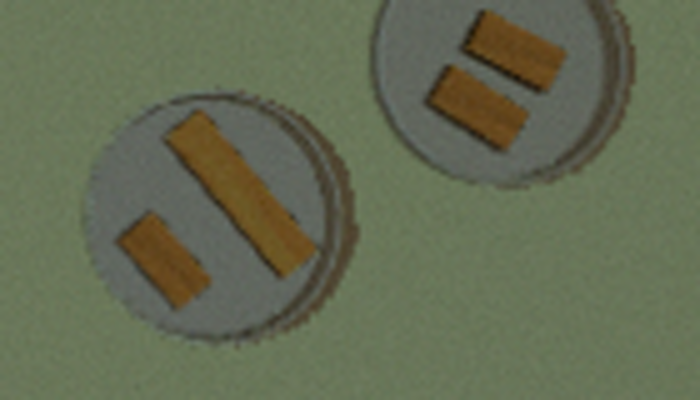

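View pics/front.png

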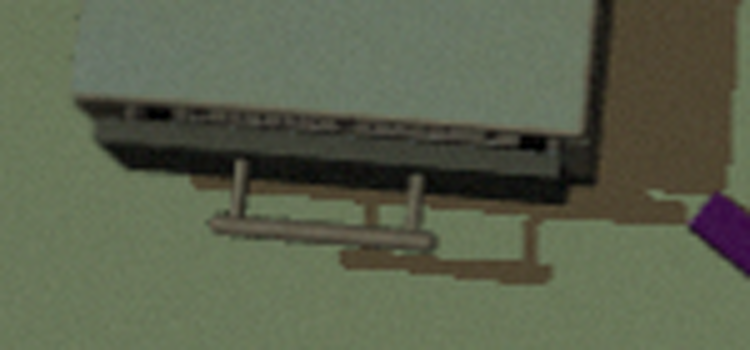

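```bash
cat > srch.py <<'E'
from h import *
g=dict(np.load("top0.npz"))
dc=onz(g,[(343.4,213.4)],.015)[0,:2]*1000
bar=np.array([442.9,-248.9]);blk=np.array([405.8,-207.5]);th=np.radians(38.7)
d=np.array([np.cos(th),np.sin(th)]);n=np.array([d[1],-d[0]])
L=lambda p:np.array([(p-dc)@d,(p-dc)@n])
B,K=L(bar),L(blk);print("dish",dc,"bar",B,"blk",K)
def rectpts(c,hx,hy,a=0,m=7):
    x,y=np.meshgrid(np.linspace(-hx,hx,m),np.linspace(-hy,hy,m));R=np.array([[np.cos(a),-np.sin(a)],[np.sin(a),np.cos(a)]])
    return np.c_[x.ravel(),y.ravel()]@R.T+c
def dist(P,c,hx,hy,a=0):
    R=np.array([[np.cos(a),-np.sin(a)],[np.sin(a),np.cos(a)]]);q=np.abs((P-c)@R)-[hx,hy]
    o=np.linalg.norm(np.maximum(q,0),axis=1)+np.minimum(q.max(1),0);return o.min()
res=[]
for a in np.radians(np.arange(-80,81,3)):   # jaw axis angle from +p, 
    u=np.array([np.sin(a),np.cos(a)])
    ang=np.arctan2(u[1],u[0])
    for cs in range(-30,31,3):
        for cp in range(-15,31,3):
            c=np.array([cs,cp]);cl=99
            for sg in(1,-1):
                P=rectpts(c+sg*50.75*u,6.75,10,ang)
                r=np.linalg.norm(P,axis=1);ins=67-r.max();out=r.min()-70
                cl=min(cl,max(ins,out) if sg==9 else ins,dist(P,B,50,12.5),dist(P,K,25,12.5))
            if cl>2.5: res.append((abs(np.degrees(a)),np.degrees(a),cs,cp,cl))
res.sort()
import collections
best={}
for r in res:
    k=round(r[1]); 
    if k not in best or best[k][4]<r[4]: best[k]=r
for k in sorted(best,key=abs): print(k,best[k][2:])
E
python3 srch.py
```

```text
dish [ 428.76884893 -238.01857797] bar [ 4.22485077 17.32759106] blk [  1.15592863 -38.17873035]
31 (-15, 9, np.float64(3.255356564746556))
-32 (15, 9, np.float64(2.9810118192322363))
34 (-12, 9, np.float64(3.618287962198579))
-35 (12, 6, np.float64(2.8899141270810986))
37 (-12, 9, np.float64(4.269096884951537))
-38 (12, 9, np.float64(4.0300599302279565))
40 (-9, 9, np.float64(4.155663802474869))
-41 (9, 9, np.float64(4.163572843879592))
43 (-9, 9, np.float64(4.531988207895573))
-44 (9, 9, np.float64(3.876776447587737))
46 (-12, 12, np.float64(3.2217126740976454))
-47 (12, 12, np.float64(2.9565392397334023))
49 (-9, 12, np.float64(3.3234111391942776))
-50 (9, 12, np.float64(2.7946193322950137))
```

```bash
cat >> h.py <<'E'
from scipy.spatial.transform import Rotation as Rn
def down(phi):
    q=(Rn.from_euler('z',phi)*Rn.from_euler('x',np.pi)).as_quat(); return np.array([q[3],q[0],q[1],q[2]])
YAW=-0.08
TX=np.array([np.cos(YAW),np.sin(YAW),0]);TY=np.array([-np.sin(YAW),np.cos(YAW),0])
E
python3 - <<'E'
from bench import *
from h import *
p=np.array([0.6437,0.1874,0.19])
for ph in (YAW,YAW+np.pi,YAW-np.pi):
    print(ph,inverse_kinematics(p,down(ph)))
close()
move_to(p,down(YAW))
s=state();print(s["time"],s["ee_pos"],s["finger_gap"],s["ft_force"])
g=get_image("wrist");cv2.imwrite("pics/w1.png",g["frame"]);np.savez("w1.npz",**{k:np.array(v) for k,v in g.items()})
g=get_image("top");cv2.imwrite("pics/t1.png",g["frame"])
E
```

```text
-0.08 [ 2.32562968e-01  2.79929349e-01  1.09076267e+00 -4.44089210e-16
  1.77090063e+00  1.88335929e+00]
3.061592653589793 [ 0.23256297  0.27992935  1.09076267  0.          1.77090063 -1.25823336]
-3.221592653589793 [ 0.23256297  0.27992935  1.09076267  0.          1.77090063 -1.25823336]
3.625 [0.6434505  0.18824506 0.19018145] 0.00043490425946551077 [-0.27519586  0.28140292 -0.13893645]
```

View pics/w1.png

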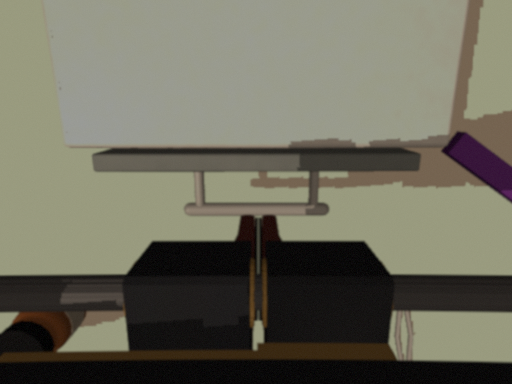

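```bash
python3 - <<'E'
from h import *
g=dict(np.load("w1.npz"))
h=onz(g,[(187,209),(326,209)],.080);print("handle",h,np.mean(h,0),np.arctan2(*(h[0]-h[1])[:2])*-1)
pn=onz(g,[(100,170),(415,170)],.098);print("panelfront top",pn,"yaw",-np.arctan2(*(pn[0]-pn[1])[:2]))
sc=onz(g,[(68,147),(448,147)],.112);print("cover front",sc)
TXv=TX
print("gap",(pn.mean(0)-h.mean(0))@TX,(sc.mean(0)-pn.mean(0))@TX, (h.mean(0)-pn.mean(0))@TY,(sc.mean(0)-pn.mean(0))@TY)
print("tip px",proj(g,[[.6434,.1882,.182]]))
E
```

```text
handle [[0.62979765 0.24891655 0.08      ]
 [0.62067715 0.13318234 0.08      ]] [0.6252374  0.19104944 0.08      ] -0.07864306201597458
panelfront top [[0.67091027 0.30534131 0.098     ]
 [0.65230452 0.06929199 0.098     ]] yaw -0.07865881935782869
cover front [[0.69083193 0.31707256 0.112     ]
 [0.67007791 0.05385843 0.112     ]]
gap 0.03655197670500822 0.018935183751531113 0.000814355590604301 -0.00033904329112924525
tip px [[258.30879771 234.91839677]]
```

```bash
python3 - <<'E'
from bench import *
from h import *
p=np.array([0.6252,0.1910,0])+0.0205*TX; p[2]=.19
q=down(YAW)
p[2]=.110; move_l(p,0.15,q); print(state()["ft_force"])
p[2]=.070; move_l(p,0.08); s=state();print(s["ee_pos"],s["ft_force"])
f0=s["ft_force"]@TX
p0=p.copy()
for d,v in[(0.025,.08),(0.15,0.12),(0.172,.06)]:
    move_l(p0-d*TX,v); s=state();print(s["time"],(p0-s["ee_pos"])@TX,s["ft_force"]@TX-f0)
d=0.172
while d<0.196 and s["ft_force"]@TX-f0<8:
    d+=.003; move_l(p0-d*TX,.03); s=state();print(s["time"],d,(p0-s["ee_pos"])@TX,s["ft_force"]@TX-f0)
hold(.1)
g=get_image("wrist");cv2.imwrite("pics/w2.png",g["frame"]);np.savez("w2.npz",**{k:np.array(v) for k,v in g.items()})
g=get_image("top");cv2.imwrite("pics/t2.png",g["frame"]);np.savez("t2.npz",**{k:np.array(v) for k,v in g.items()})
E
```

```text
[ 0.04553635 -0.55730416  0.43652374]
[0.64552374 0.18932294 0.06969226] [-0.07274104  0.18735286  0.16267629]
5.5167 0.02488323780405042 0.8915271146188983
6.7083 0.14994092288135472 -1.2227002818645596
7.225 0.16822393809382072 20.22123737671076
```

View pics/w2.png

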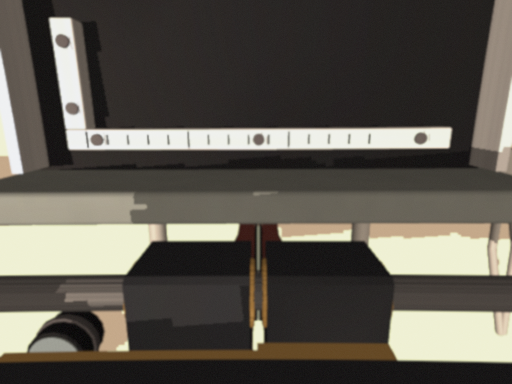

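View pics/t2.png

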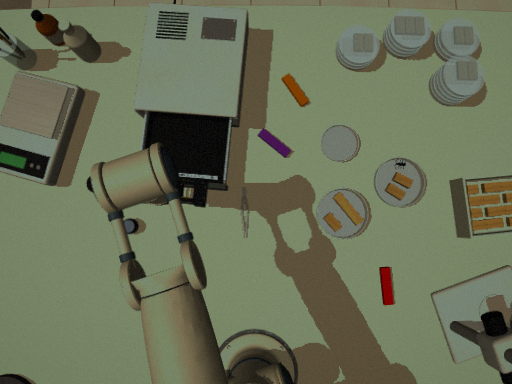

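```bash
python3 - <<'E'
from bench import *
from h import *
s=state(); p=s["ee_pos"]+0.006*TX; move_l(p,.05); p[2]=.16; move_l(p,.2)
p=p+.0*TX; p[2]=.20; move_l(p,.2)
s=state();print(s["time"],s["ee_pos"],s["ft_force"])
g=get_image("wrist");cv2.imwrite("pics/w3.png",g["frame"]);np.savez("w3.npz",**{k:np.array(v) for k,v in g.items()})
a=cv2.resize(g["frame"][40:240,80:280],None,fx=3,fy=3,interpolation=cv2.INTER_CUBIC);cv2.imwrite("pics/w3c.png",a)
g=dict(np.load("w2.npz"))
a=cv2.resize(g["frame"][90:170,40:160],None,fx=6,fy=6,interpolation=cv2.INTER_CUBIC);cv2.imwrite("pics/w2c.png",a)
E
```

```text
8.7167 [0.48388794 0.20232503 0.19916439] [ 0.27890211 -0.56027598 -0.44965933]
```

View pics/w3.png

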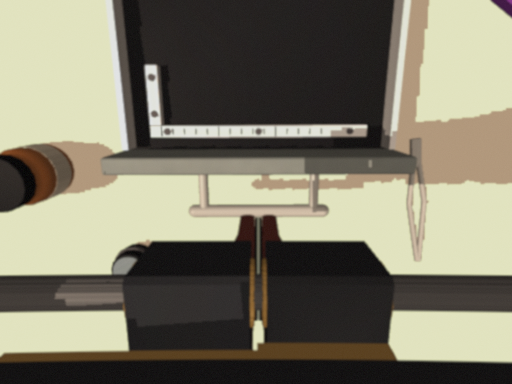

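View pics/w3c.png

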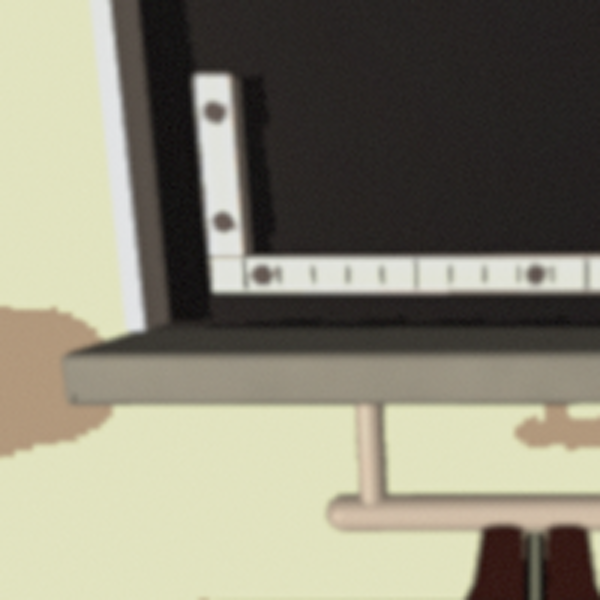

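View pics/w2c.png

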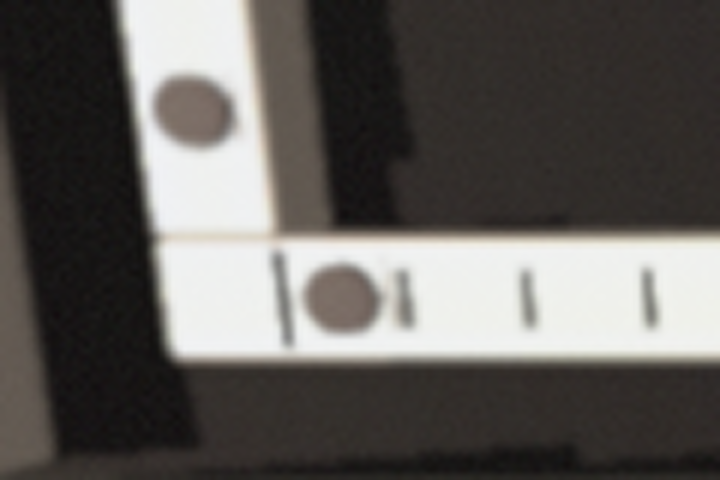

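```bash
python3 - <<'E'
from bench import *
from h import *
for n,c in(("w2",[(85.8,129.2),(450,127.5)]),("w3",[(161.3,125),(367,125)])):
    g=dict(np.load(n+".npz")); p=onz(g,c,.058); print(n,p[0],"yaw",-np.arctan2(*(p[0]-p[1])[:2]), np.linalg.norm(p[0]-p[1]))
    
s=state();q=down(0.0)
p=np.array([.375,-.238,.22])
print(inverse_kinematics(p,q))
gripper_open()
move_to(p,q)
s=state();print(s["time"],s["ee_pos"])
g=get_image("wrist");cv2.imwrite("pics/w4.png",cv2.resize(g["frame"],None,fx=1.5,fy=1.5));np.savez("w4.npz",**{k:np.array(v) for k,v in g.items()})
E
```

```text
w2 [0.53891381 0.28322378 0.058     ] yaw -0.07715291010502914 0.17932732662695197
w3 [0.53916915 0.28277414 0.058     ] yaw -0.08057667057268493 0.17983683239880244
[-6.42146167e-01 -3.32478773e-01  1.63970998e+00 -4.44089210e-16
  1.83436145e+00  9.28650160e-01]
11.8083 [ 0.37540236 -0.23748133  0.21996645]
```

View pics/w4.png

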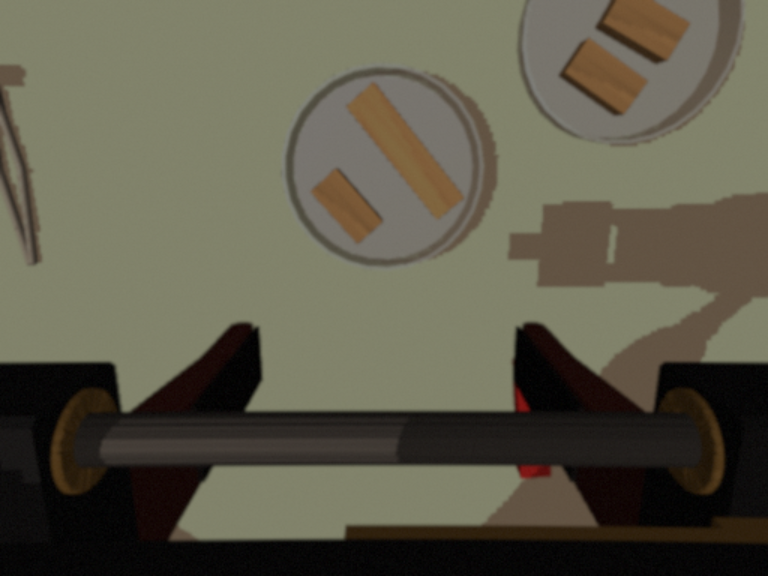

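```bash
python3 - <<'E'
from h import *
g=dict(np.load("w4.npz"))
f=g["frame"];hsv=cv2.cvtColor(f,cv2.COLOR_BGR2HSV)
print(hsv[int(150/1.5),int(405/1.5)],hsv[140,230],hsv[100,200])
m=(hsv[...,0]>5)&(hsv[...,0]<28)&(hsv[...,1]>80)&(hsv[...,2]>70)
m[:, :180]=0;m[:,330:]=0;m[190:]=0;m[:45]=0
for r in rect(g,m,0.018): print(r)
# outer rim ellipse points (1.5x px): left 284,165; right 484,170; top 385,66; bottom 385,266
P=np.array([(284,165),(486,168),(385,66),(385,266)])/1.5
w=onz(g,P,.022);print(w, (w[0]+w[1])/2,(w[2]+w[3])/2)
t=dict(np.load("t2.npz"));print(dict(np.load("top0.npz"))["view"][0]-t["view"][0])
E
```

```text
[ 17 136 126] [ 15 143 118] [ 18  21 120]
([231, 55, 78, 91, 2350], array([ 444.5, -250.4]), array([99.4, 24.6]), 39.7)
([310, 67, 20, 72, 247], array([ 443.8, -303.4]), array([72.3, 14.6]), 10.2)
([208, 113, 47, 49, 1102], array([ 408.1, -208.6]), array([49.4, 25.2]), 41.2)
[[ 0.43609236 -0.1664571   0.022     ]
 [ 0.43416483 -0.30559321  0.022     ]
 [ 0.49913742 -0.23600156  0.022     ]
 [ 0.36506719 -0.23594298  0.022     ]] [ 0.4351286  -0.23602516  0.022     ] [ 0.43210231 -0.23597227  0.022     ]
[0. 0. 0. 0.]
```

```bash
sed -i 's/^dc=.*/dc=np.array([432.5,-236.])/; s/bar=np.array.*/bar=np.array([444.5,-250.4]);blk=np.array([408.1,-208.6]);th=np.radians(40)/' srch.py; python3 srch.py; echo; sed 's/50.75\*u,6.75/48*u,4/;s/cl>2.5/cl>4/' srch.py >s2.py; python3 s2.py|head -30
python3 - <<'E'
from h import *
g=dict(np.load("w4.npz"))
a=cv2.resize(g["frame"][200:340,60:200],None,fx=4,fy=4);cv2.imwrite("pics/fing.png",a)
# project candidate finger outlines
p=np.array([.37540,-.23748,.21997])
for y in(.044,.0575,-.044): print(y,proj(g,[p+[0,y,-.008]]),proj(g,[p+[.01,y,-.008]]))
E
```

```text
dish [ 432.5 -236. ] bar [-0.06360826 18.7444913 ] blk [ -1.07910391 -36.67363542]
-29 (15, 9, np.float64(2.7284164988095085))
31 (-15, 9, np.float64(3.010898382329387))
-32 (15, 9, np.float64(2.9810118192322363))
-35 (12, 9, np.float64(3.854318177351125))
37 (-12, 9, np.float64(4.269096884951537))
-38 (12, 9, np.float64(4.0300599302279565))
40 (-12, 9, np.float64(3.557164795136927))
-41 (9, 9, np.float64(4.355832911724455))
43 (-9, 9, np.float64(3.1150879734667534))
-44 (12, 12, np.float64(3.221712674097631))
46 (-12, 12, np.float64(3.2217126740976454))
-47 (12, 12, np.float64(2.9565392397334023))
-80 (-3, -15, np.float64(2.8400130712836047))

dish [ 432.5 -236. ] bar [-0.06360826 18.7444913 ] blk [ -1.07910391 -36.67363542]
-23 (21, 9, np.float64(5.066225025695513))
25 (-21, 9, np.float64(4.453021739532403))
-26 (21, 9, np.float64(4.561777226453593))
28 (-21, 12, np.float64(4.158104207201717))
-29 (18, 9, np.float64(6.1719769396276405))
31 (-18, 9, np.float64(5.582333449478767))
-32 (15, 6, np.float64(5.915070571388629))
34 (-18, 12, np.float64(6.034189518211605))
-35 (15, 9, np.float64(7.108078181752923))
37 (-15, 12, np.float64(6.876028582665086))
-38 (15, 12, np.float64(7.165499089962012))
40 (-15, 12, np.float64(6.968278674029513))
-41 (12, 12, np.float64(7.387078966476963))
43 (-12, 12, np.float64(6.1150879734667605))
-44 (15, 15, np.float64(6.035235735290868))
46 (-15, 15, np.float64(6.0352357352908825))
-47 (12, 15, np.float64(6.1126142868859645))
49 (-15, 15, np.float64(5.0750101762028414))
-50 (15, 18, np.float64(5.11396476993869))
52 (-12, 18, np.float64(4.770397022919859))
-53 (12, 18, np.float64(5.081949352590804))
0.044 [[173.98348166 235.04908169]] [[172.83036721 216.88177237]]
0.0575 [[147.99572961 235.09979019]] [[146.47792307 216.90825939]]
-0.044 [[342.40233233 235.14975951]] [[343.58386593 216.9818984 ]]
```

View pics/fing.png

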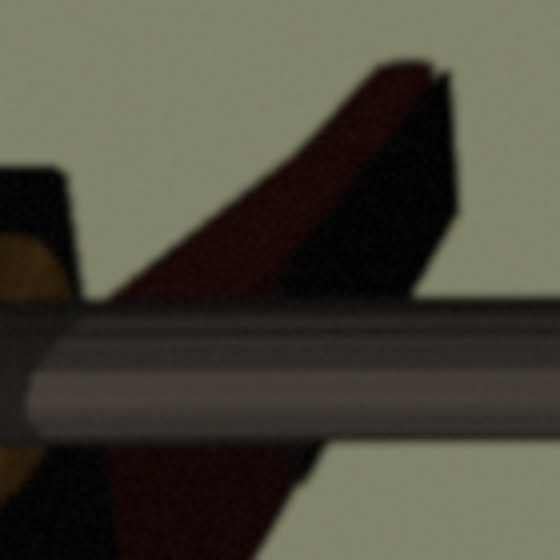

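```bash
python3 - <<'E'
from bench import *
from h import *
th=np.radians(40);d=np.array([np.cos(th),np.sin(th)]);n=np.array([d[1],-d[0]])
c=np.array([.4325,-.236])+.016*d+.009*n
q=down(np.radians(9)); p=np.r_[c,.08]
move_to(p,q); 
p[2]=.034; move_l(p,.1); f0=state()["ft_force"]; print(f0)
g=get_image("wrist");cv2.imwrite("pics/w5.png",g["frame"]);np.savez("w5.npz",**{k:np.array(v) for k,v in g.items()})
print(state()["time"],state()["ee_pos"])
E
```

```text
[ 0.62530506 -0.02848914 -0.18509564]
13.2 [ 0.45097311 -0.23301082  0.03508241]
```

View pics/w5.png

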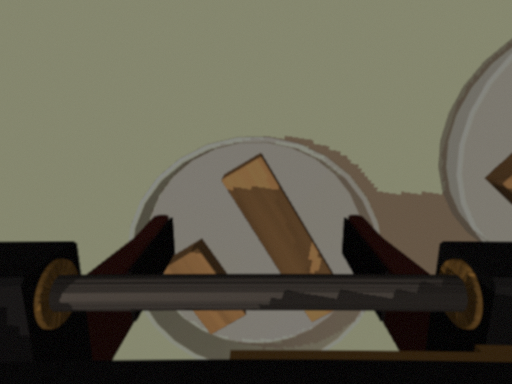

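```bash
python3 - <<'E'
from bench import *
from h import *
th=np.radians(40);d=np.array([np.cos(th),np.sin(th)]);n=np.array([d[1],-d[0]])
c=np.array([.4325,-.236])+.016*d+.009*n+[0,.001]
f0=state()["ft_force"]
p=np.r_[c,.024]; move_l(p,.05); print(state()["ft_force"]-f0)
p[2]=.0125; move_l(p,.04); s=state();print(s["ee_pos"],s["ft_force"]-f0)
if np.linalg.norm(s["ft_force"]-f0)<4:
    close(); s=state();print(s["time"],"gap",s["finger_gap"],s["ft_force"]-f0)
g=get_image("wrist");cv2.imwrite("pics/w6.png",g["frame"])
g=get_image("top");cv2.imwrite("pics/t6.png",cv2.resize(g["frame"][150:270,270:450],None,fx=4,fy=4))
E
```

```text
[ 1.50223191  0.03573183 -0.03727027]
[ 0.450339   -0.23149859  0.01216095] [ 0.5241726   1.0044089  -0.05120389]
14.9667 gap 0.025846823932323574 [ 0.90259289 -0.56415597  0.41977533]
```

View pics/w6.png

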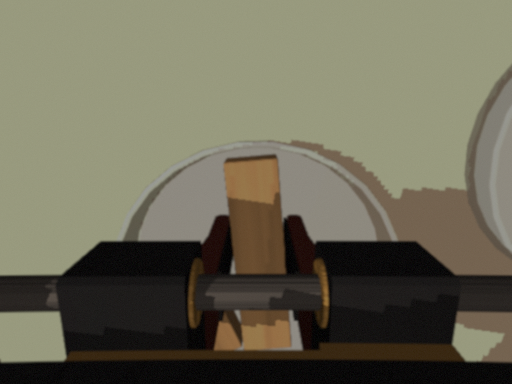

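```bash
python3 - <<'E'
from bench import *
from h import *
s=state();p=s["ee_pos"].copy()
g=get_image("wrist"); e=onz(g,[(252.5,159),(226,163),(279,156),(230,205),(283,205)],.018)
R=Rn.from_quat(np.roll(s["ee_rot"],-1)).as_matrix()
print("tool coords mm",np.round((e-p)@R*1000,1))
p[2]=.16; move_l(p,.2); s=state();print(s["time"],s["finger_gap"])
g=get_image("wrist");cv2.imwrite("pics/w7.png",g["frame"]);np.savez("w7.npz",**{k:np.array(v) for k,v in g.items()})
g=get_image("top");cv2.imwrite("pics/t7.png",g["frame"])
g=get_image("scene");cv2.imwrite("pics/s7.png",g["frame"])
E
```

```text
tool coords mm [[ 42.3  -2.5  -5.5]
 [ 40.5 -14.6  -5.5]
 [ 43.7   9.4  -5.5]
 [ 20.6 -13.2  -5.5]
 [ 20.6  11.7  -5.5]]
16.0083 0.02558803703735828
```

View pics/w7.png

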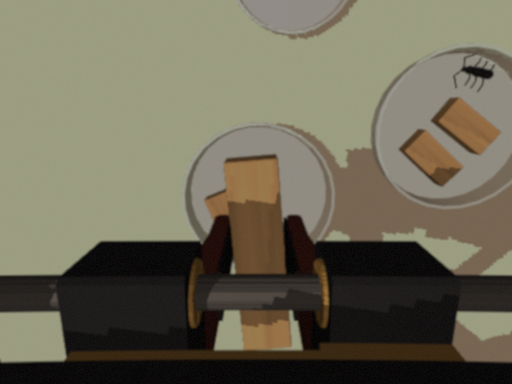

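View pics/s7.png

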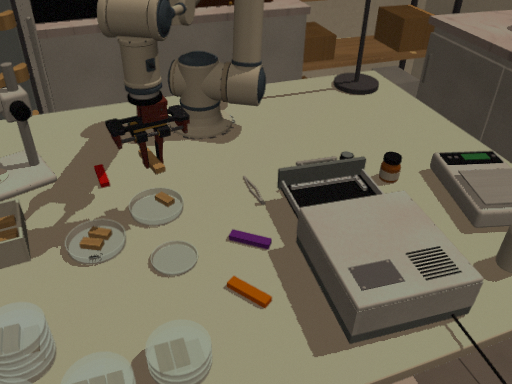

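```bash
sed -i 's/^YAW=.*/YAW=-0.079/' h.py; cat >> h.py <<'E'
C=np.array([.5390,.2830,.048])
def T(x,y,z): return C+x*TX+y*TY+np.array([0,0,z])
def tc(p): d=np.asarray(p)-C; return np.array([d@TX,d@TY,d[2]])
E
python3 - <<'E'
from bench import *
from h import *
q=down(YAW+np.pi/2)
move_to(T(.066,-.060,.112),q); s=state();print(s["time"],tc(s["ee_pos"]),s["finger_gap"])
f0=s["ft_force"]
move_l(T(.066,-.060,.025),.15)
z=.025
while z>.008:
    z-=.002; move_l(T(.066,-.060,z),.04); s=state(); df=(s["ft_force"]-f0)[2]
    if df>3: break
print(s["time"],tc(s["ee_pos"]),s["ft_force"]-f0)
g=get_image("wrist");cv2.imwrite("pics/w8.png",g["frame"])
E
```

```text
17.8917 [ 0.06639105 -0.06115252  0.1121503 ] 0.02554402802626034
20.875 [ 0.06691194 -0.05976994  0.00913071] [-0.0193705  -0.58041766  6.83752577]
```

View pics/w8.png

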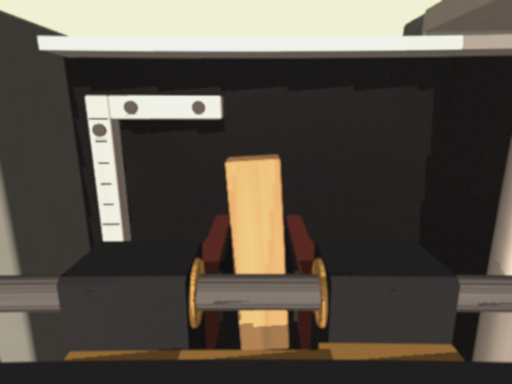

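```bash
python3 - <<'E'
from bench import *
from h import *
gripper_open()
move_l(T(.066,-.060,.045),.15)
s=state();print(s["time"],tc(s["ee_pos"]),s["finger_gap"])
g=get_image("wrist");cv2.imwrite("pics/w9.png",g["frame"]);np.savez("w9.npz",**{k:np.array(v) for k,v in g.items()})
close()
move_l(T(.104,-.068,.045),.2)
g=get_image("top");cv2.imwrite("pics/t9.png",cv2.resize(g["frame"][80:230,110:280],None,fx=4,fy=4)); print(state()["time"])
E
```

```text
22.3833 [ 0.06590155 -0.05984639  0.0448182 ] 0.08781369773270437
24.1667
```

View pics/w9.png

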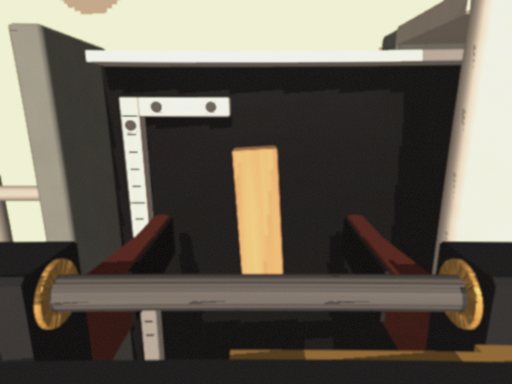

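View pics/t9.png

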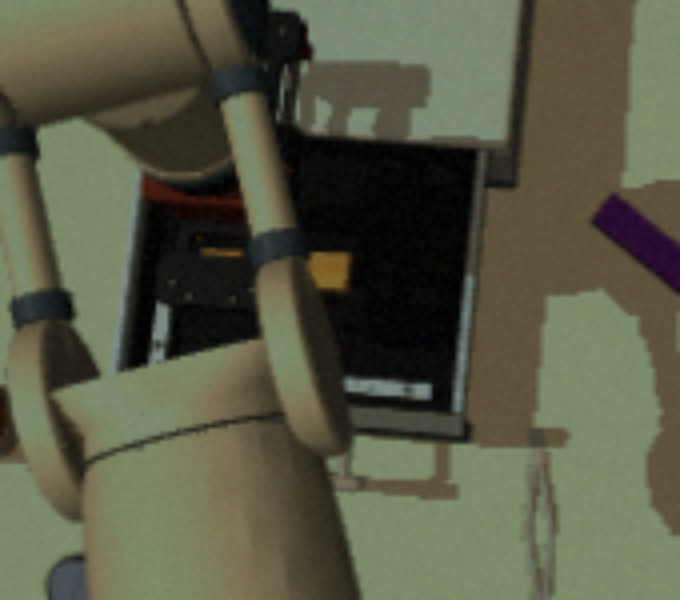

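```bash
python3 - <<'E'
from bench import *
from h import *
g=dict(np.load("w9.npz"))
for uv in [(233,151),(276,149),(242,270),(283,270)]: print(np.round(tc(onz(g,[uv],.063)[0])*1000,1))
p=T(.104,-.069,.045);move_l(p,.15);move_l(T(.104,-.069,.0105),.08)
s=state();f0=s["ft_force"];print(tc(s["ee_pos"]),f0)
move_l(T(.050,-.069,.0105),.06); s=state();print((s["ft_force"]-f0)@TX)
x=.050
while x>.022:
    x-=.0015; move_l(T(x,-.069,.0105),.03); s=state(); d=(s["ft_force"]-f0)@TX
    if d>4: break
print(s["time"],x,tc(s["ee_pos"]),s["ft_force"]-f0)
g=get_image("wrist");cv2.imwrite("pics/w10.png",g["frame"])
E
```

```text
[ 52.2 -18.7  15. ]
[ 76.1 -17.6  15. ]
[ 56.4 -91.5  15. ]
[ 81.3 -91.5  15. ]
[ 0.10347593 -0.0691836   0.00918857] [ 0.39263113 -0.14062416 -0.05442809]
-0.46076393950417144
29.05 0.03199999999999999 [ 0.03402478 -0.06900634  0.01153136] [ 7.25424334 -0.28202784 -0.63753231]
```

View pics/w10.png

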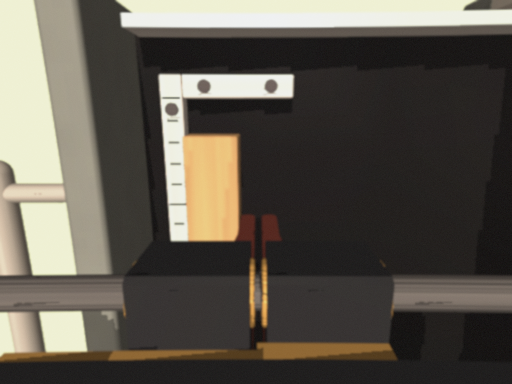

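```bash
python3 - <<'E'
from bench import *
from h import *
Z=.0115
move_l(T(.040,-.069,Z),.06); move_l(T(.040,-.069,.036),.15); move_l(T(.0135,-.139,.036),.2); move_l(T(.0135,-.139,Z),.1)
s=state();f0=s["ft_force"];print(tc(s["ee_pos"]),f0)
move_l(T(.0135,-.118,Z),.06); s=state();print((s["ft_force"]-f0)@TY)
y=-.118
while y<-.100:
    y+=.0015; move_l(T(.0135,y,Z),.03); s=state(); d=(s["ft_force"]-f0)@TY
    if d<-3.5: break
print(s["time"],y,tc(s["ee_pos"]),s["ft_force"]-f0)
g=get_image("wrist");cv2.imwrite("pics/w11.png",g["frame"])
E
```

```text
[ 0.01311602 -0.13846264  0.01066116] [-0.79024647  0.38943766  0.66433535]
0.6543449101376316
32.3667 -0.11049999999999999 [ 0.01358967 -0.1112639   0.0115075 ] [ 1.04130874 -5.22787863 -0.43061785]
```

View pics/w11.png

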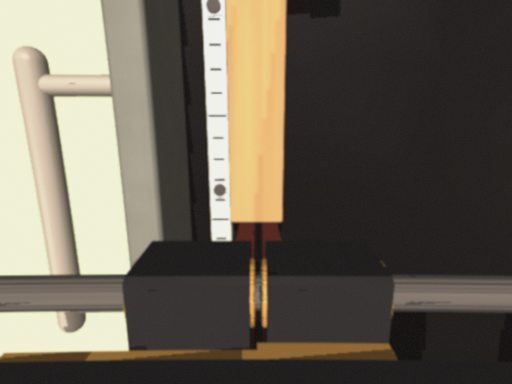

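```bash
python3 - <<'E'
from bench import *
from h import *
Z=.0115
move_l(T(.0135,-.118,Z),.06); move_l(T(.0135,-.122,.036),.15); move_l(T(.050,-.050,.036),.2); move_l(T(.050,-.050,Z),.1)
s=state();f0=s["ft_force"]
move_l(T(.0385,-.050,Z),.06); x=.0385;s=state();print((s["ft_force"]-f0)@TX)
while x>.024:
    x-=.0015; move_l(T(x,-.050,Z),.03); s=state(); d=(s["ft_force"]-f0)@TX
    if d>4: break
print(s["time"],x,tc(s["ee_pos"]),s["ft_force"]-f0)
move_l(T(.045,-.050,Z),.05); move_l(T(.050,-.050,.036),.15); move_l(T(.050,-.100,.075),.25)
g=get_image("wrist");cv2.imwrite("pics/w12.png",cv2.resize(g["frame"],None,fx=1.5,fy=1.5));np.savez("w12.npz",**{k:np.array(v) for k,v in g.items()})
print(state()["time"])
E
```

```text
-1.0817507169019627
35.2917 0.032499999999999994 [ 0.03397354 -0.05002488  0.01229778] [ 4.79611784 -2.100448   -0.49440142]
36.4583
```

View pics/w12.png

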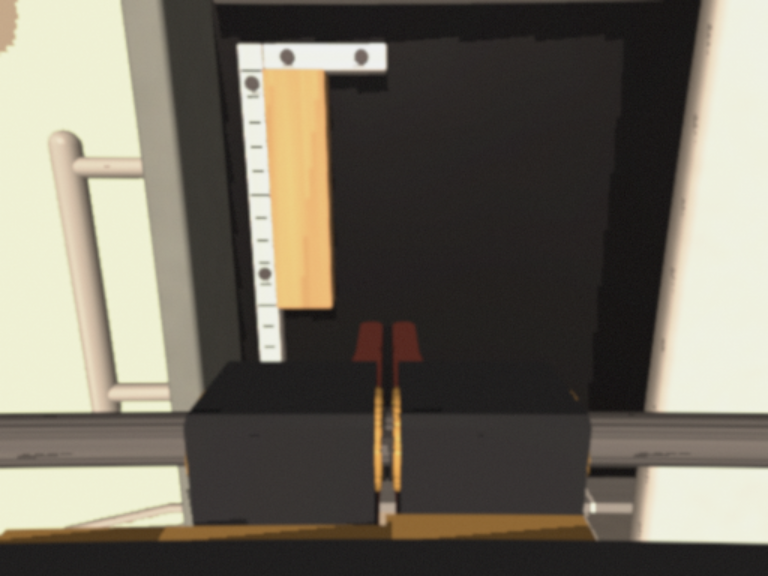

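```bash
python3 - <<'E'
from bench import *
from h import *
print(tc([.6252,.191,.08]))
hy=tc([.6252,.191,.08])[1]; hx=tc([.6252,.191,.08])[0]-.165
print("open handle x",hx)
s=state();p=s["ee_pos"].copy();p[2]=.19;move_l(p,.25)
q=down(YAW)
a=T(hx-.035,hy,.10)
move_to(a,q); z=.075-.048
move_l(T(hx-.035,hy,z),.12); s=state();f0=s["ft_force"];print(s["time"],tc(s["ee_pos"]))
move_l(T(hx-.016,hy,z),.05); s=state();print((s["ft_force"]-f0)@TX)
x=hx-.016
move_l(T(hx+.140,hy,z),.06); s=state();print(s["time"],(s["ft_force"]-f0)@TX)
x=hx+.140
while x<hx+.175:
    x+=.002; move_l(T(x,hy,z),.025); s=state(); d=(s["ft_force"]-f0)@TX
    if d<-7: break
print(s["time"],x-hx,tc(s["ee_pos"]),tc(s["ee_pos"])[0]-hx,d)
g=get_image("wrist");cv2.imwrite("pics/w13.png",g["frame"]);np.savez("w13.npz",**{k:np.array(v) for k,v in g.items()})
E
```

```text
[ 0.0931916  -0.08491034  0.032     ]
open handle x -0.07180840480599947
39.1417 [-0.10644675 -0.08475246  0.027689  ]
-0.001210553077568744
42.425 -1.746393635344309
44.425 0.15600000000000003 [ 0.08237363 -0.08496655  0.0269586 ] 0.15418203859158527 -9.645269851757464
```

View pics/w13.png

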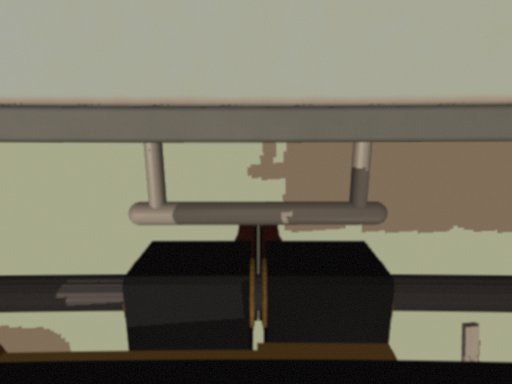

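```bash
python3 - <<'E'
from bench import *
from h import *
s=state();p=s["ee_pos"].copy()
p=p-.03*TX;move_l(p,.06);p[2]=.19;move_l(p,.2);p=np.array([0.6437,0.1874,0.19]);move_l(p,.15)
g=get_image("wrist");cv2.imwrite("pics/w14.png",g["frame"])
h=onz(g,[(187,209),(326,209)],.080)
gm=g["frame"].astype(int).sum(2)[:,256]; print(gm[130:215].tolist())
print(state()["time"],state()["ft_force"])
g=get_image("top");cv2.imwrite("pics/t14.png",g["frame"])
E
```

```text
[435, 435, 438, 437, 436, 437, 435, 438, 436, 434, 439, 436, 437, 427, 408, 383, 332, 282, 264, 270, 272, 269, 274, 271, 269, 269, 265, 268, 270, 271, 267, 262, 253, 287, 362, 410, 418, 417, 410, 407, 405, 390, 344, 305, 289, 285, 288, 286, 291, 290, 317, 373, 410, 426, 423, 421, 421, 423, 426, 425, 425, 421, 426, 426, 407, 364, 283, 237, 254, 292, 323, 345, 360, 363, 364, 360, 355, 331, 330, 369, 413, 422, 423, 426, 423]
46.4833 [-0.52424497 -0.01771523  0.21045772]
```

View pics/w14.png

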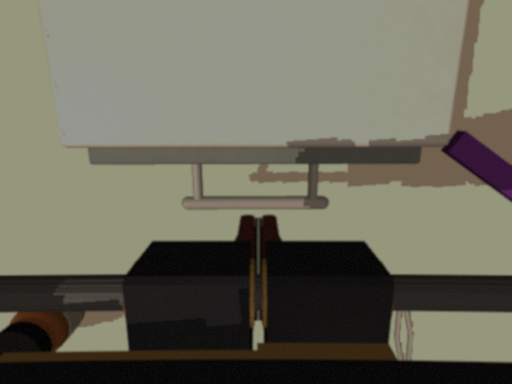

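View pics/t14.png

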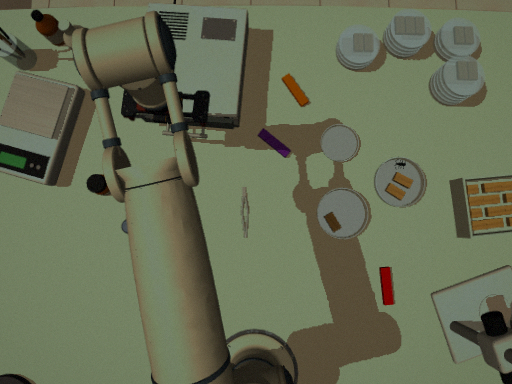

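```bash
python3 - <<'E'
from bench import *
hold(0.3); job_done(); print(state()["time"])
E
```

```text
the job is handed in; nothing more can be done
the job is handed in; nothing more can be done
```

I carried out the whole task and handed it in at about 47 s of the 72 s allowed; `job_done()` gave no verdict. The bar cannot be seen with the tray shut, so its final position comes from checks made just before closing.

- **Opening:** I hooked the closed fingers behind the handle and pulled the tray to its rigid limit; the force jumped to 20 N there.
- **Taking the bar:** The open jaws would not fit square to the bar between the dish wall and the short block. I came in about 30° off square and let the jaws turn the bar into line as they closed. The finger gap then read about 25.6 mm on the 25 mm wide bar.
- **Seating:** I laid the bar flat, let go, and pushed it with closed fingers against the front rail, then the end stop, then the rail again. Both rail pushes stopped at the same finger position, 34.0 mm from the rail. The end push put the bar's far end about 101 mm from the end stop, which fits the 100 mm bar within measuring error. The wrist picture before closing showed no visible gap at either face.
- **Shutting:** I pushed the handle at 0.025 to 0.06 m/s until the force rose to 9.6 N at the stop. Afterwards the handle sat about 5 to 6 mm further in than at the start. The panel stood about its own 14 mm thickness proud of the cover, so I read the tray as shut.

In the last top picture the dishes, blocks and forceps looked about where they started. The turning bar may have nudged the short block in its dish by a few millimetres, which I did not measure. The arm hid the jar and loupe in that picture, so I could not check them fully.

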